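# Pack the glass-painting set into its case and latch it

### The job

Pack up the painting set: seat every strip of paint pots on the table flat in a short pocket of the case's tray, one to a pocket, and the wooden brush box in the long pocket. Then shut the lid fully, swing the draw latch's claw over so that its cross plate drops behind the keeper lip on the lid, and push the lever back and down over centre so that the case is locked. Leave the bauble stand, the brush jar and the palette where they are.

Things in the scene. Friction and masses are not known exactly. Their poses are not given: they have to be found in the camera images.
- strip0_mid (a point): strip of three joined square paint pots with grey flip lids, pale translucent plastic, 96 x 32 x 42 mm high, 80 to 170 g; all strips are alike. This point is its centre, 21 mm above its underside; x runs along its 96 mm length, y across its 32 mm width, z up. May be absent (None)
- strip1_mid (a point): strip of three joined square paint pots with grey flip lids, pale translucent plastic, 96 x 32 x 42 mm high, 80 to 170 g; all strips are alike. This point is its centre, 21 mm above its underside; x runs along its 96 mm length, y across its 32 mm width, z up. May be absent (None)
- strip2_mid (a point): strip of three joined square paint pots with grey flip lids, pale translucent plastic, 96 x 32 x 42 mm high, 80 to 170 g; all strips are alike. This point is its centre, 21 mm above its underside; x runs along its 96 mm length, y across its 32 mm width, z up. May be absent (None)
- strip3_mid (a point): strip of three joined square paint pots with grey flip lids, pale translucent plastic, 96 x 32 x 42 mm high, 80 to 170 g; all strips are alike. This point is its centre, 21 mm above its underside; x runs along its 96 mm length, y across its 32 mm width, z up. May be absent (None)
- brush_box_mid (a point): closed wooden brush box, a plain bar 168 x 34 x 42 mm high, 110 to 230 g. This point is its centre, 21 mm above its underside; x along its length, y across its 34 mm width, z up
- pocket0 (a point): centre of the floor of one of the four short pockets in the case's grey tray, 100 x 36 mm and 14 mm deep with a 2 mm chamfered mouth, for one strip of pots either way round; axes as the case: x along the pocket's length, y across it towards the lid's hinge. Pockets 0 and 1 lie 62 mm on the latch side of case_top, 2 and 3 4 mm; 0 and 2 at x = -55 mm, 1 and 3 at +55 mm
- pocket1 (a point): centre of the floor of one of the four short pockets in the case's grey tray, 100 x 36 mm and 14 mm deep with a 2 mm chamfered mouth, for one strip of pots either way round; axes as the case: x along the pocket's length, y across it towards the lid's hinge. Pockets 0 and 1 lie 62 mm on the latch side of case_top, 2 and 3 4 mm; 0 and 2 at x = -55 mm, 1 and 3 at +55 mm
- pocket2 (a point): centre of the floor of one of the four short pockets in the case's grey tray, 100 x 36 mm and 14 mm deep with a 2 mm chamfered mouth, for one strip of pots either way round; axes as the case: x along the pocket's length, y across it towards the lid's hinge. Pockets 0 and 1 lie 62 mm on the latch side of case_top, 2 and 3 4 mm; 0 and 2 at x = -55 mm, 1 and 3 at +55 mm
- pocket3 (a point): centre of the floor of one of the four short pockets in the case's grey tray, 100 x 36 mm and 14 mm deep with a 2 mm chamfered mouth, for one strip of pots either way round; axes as the case: x along the pocket's length, y across it towards the lid's hinge. Pockets 0 and 1 lie 62 mm on the latch side of case_top, 2 and 3 4 mm; 0 and 2 at x = -55 mm, 1 and 3 at +55 mm
- long_pocket (a point): centre of the floor of the long pocket for the brush box, 172 x 38 mm and 14 mm deep, 54 mm on the hinge side of case_top, beside the lid's hinge; axes as the case
- case_top (a point): middle of the fixed case's flat tray top, 45 mm above the table (240 mm along x, from 92 mm on the latch side to 108 mm on the hinge side along y). x along the lid's hinge, y towards the lid's hinge, away from the latch; z up. On the latch side (-y) an 80 mm wide, equally high wooden deck runs on to y = -307 mm and carries the latch
- lid_hinge (a point): middle of the lid's hinge line, which runs along the case's x at tray top height (y = +106 mm from case_top); axes as the case
- lid (a joint): angle of the lid, rad: 0 shut flat on the tray, 1.57 standing upright, at most 2.1 leaning back away from the tray. The lid is a hollow aluminium tray, 240 mm along the hinge, 196 mm from hinge to front edge, 37 mm deep (its open side faces the pockets; its outer face lies 37 mm from the plane through the hinge). Its hinge is stiff (0.4 N m of friction, lid 300 g): it stays where it is left, needs about 2 to 4 N at the edge, and must be pushed right down
- lid_edge (a point): middle of the lid's front edge, on its outer face, opposite the hinge: 196 mm from the hinge line and 37 mm off the hinge plane; axes turn with the lid (as the case's when shut)
- keeper (a point): top of the keeper, in the middle of its face towards the lid: an upright steel lip 26 mm wide, 6 mm thick, standing 21 mm above a 44 mm wide, 6 mm thick steel tongue at the foot of the lid's front edge, with 45 mm of clear tongue between lip and lid for the claw. Moves with the lid; when the lid is shut it lies 135 mm on the latch side of case_top and 27 mm above it. Axes turn with the lid (as the case's when shut)
- lever_hinge (a point): middle of the latch lever's hinge line, which runs along the case's x, 25 mm above the deck and 196 mm on the latch side of case_top; axes as the case
- lever (a joint): angle of the latch lever, rad: 0 standing straight up, positive leaning away from the lid, -0.25 its forward stop, 1.78 its stop lying back and down on the deck, past centre. Stays where it is left (0.07 N m of friction) until the claw is under tension; then it springs back up unless taken past about 1.5. Pushing it down with the claw hooked takes 3 to 5 N at its end
- lever_tip (a point): free end of the latch lever, 90 mm from its hinge; a steel bar 14 mm wide, 8 mm thick with a black grip 34 mm wide, 10 mm thick and 20 mm long at its end
- claw (a joint): angle of the claw to the lever, rad: claw angle + lever angle is the claw's elevation: 0 reaching level towards the lid, 1.57 straight up, more than 1.57 leaning back away from the lid. Swings freely and falls by its own weight to whichever side it leans; stops at 2.3 (parked leaning back). The claw hinges on the lever 22 mm from the lever's hinge
- claw_plate (a point): middle of the claw's cross plate: a steel plate 42 mm long (along the case's x, its ends can be pinched), 5 mm thick, reaching 11 mm below and 12 mm above this point, 80 mm from the claw's hinge, carried by two round straps that pass either side of the lever and of the keeper lip. It gives up to 12 mm outwards against a spring (about 10 N at 5 mm). y points along the claw away from its hinge, z up when the claw reaches level
- bauble_stand: bystander: black wire stand with a glass bauble, 225 mm high, foot 104 mm across; origin under its foot
- brush_jar: bystander: glass jar with brushes, 72 mm across, 190 mm high with the brushes; origin under its middle
- palette: bystander: white round plastic palette, 116 mm across, 13 mm high; origin under its middle

How it is judged:
By the outcome, as a careful person would: the job done as asked, in the order asked, and still so for the second after the job is handed in, with the robot touching nothing.
Of strip0, strip1, strip2, strip3 only 2 to 4 are there at a start; the rules pass over those that are not, and their reading is None.
At some moment in a run one of strip0, strip1, strip2, strip3, brush_box may be knocked a few centimetres aside while the robot is not near it.
Once in a run the grip may slacken for a moment while it holds something.
It also fails if it takes over 210 s, if anything falls off the work surface, if the arm or the gripper's body presses on something with over 40 N, if the wrist force passes 120 N, or if a joint passes its speed limit or range.

### The arm

A 6-joint arm with a two-finger parallel gripper is mounted at the origin on the work surface. World frame = base frame: x ahead of the robot, y to its left, z up, the work surface at z = 0. Lengths are in m, angles in rad, forces in N, time in s.
With the tool pointing down it reaches from about 0.35 to 0.725 m from the base axis. Payload 6 kg.
Tool frame: the origin (TCP) lies at the very end of the fingers, on their centre line; the grasp point (between the pads) lies 19 mm behind it; y points along the fingers, x is the direction in which the jaws open and shut, and the axes are right-handed (so a half turn about y gives the same grasp; the last joint's range is limited). The gripper opens to 85 mm and grips with 20 to 120 N. Pads are 22 mm wide; open, the fingers measure 114 mm over their backs; the gripper's body (76 mm by 85 mm) begins 54 mm behind the grasp point. The pads swing forward as they close: fully open they stand 13 mm farther back than shut.
Start: joints at [1.68, 0.04, 0.085, 0, -1.615, -0.334], TCP at [0.134, 0.585, 0.231] pointing down, gripper open.
Joint ranges: [-2.56, 2.56], [-1.29, 2.01], [-1.08, 1.49], [-3.29, 1.98], [-2.81, -0.18], [-2.99, 2.99]. Speed limits (rad/s): [2.57, 2.57, 3.01, 3.14, 3.14, 3.14].

### API

Orientations are given as a rotation vector (axis times angle).
In Python, from plant import read_state, imaging, sign_off gives the robot as it stands.
- The arm moves only by the shell command python3 -m creep 'ROWS' [OPENING] [FORCE]. ROWS is JSON, a list of rows, each a list of 6 numbers: the shift along the tool's x, y, z in m, then the turn, a rotation vector about the tool's x, y, z in rad. In form: [[dx, dy, dz, rx, ry, rz], ...]. A call has 1 to 10 rows; each row is the pose to reach, as a shift and turn from the pose commanded when the call began, along the tool's axes at that moment; what a row does not reach only later rows make up. A row lasts 1/8 s, in which the tool goes at most 62.5 mm and 10.7 degrees, less where a joint would pass 70% of its speed; a pose out of reach is approached as far as the arm can. A call with a gripper value outside its range is refused whole. OPENING is the closure, from 0 (fully open) to 1 (shut), set as the call begins (- or left out, the last holds). The fingers move at their own pace and stop on an object; FORCE is the grip in N (left out, the last holds). Time passes only in rows, so rows that repeat a pose let the fingers close. It gives the time, the measured TCP pose, the force and the opening at its end, in the units of the state.
- read_state(): the state, without advancing time (a new reading comes with each control period).
- imaging.grab_frame(name): name is "scene" or "top" or "wrist"; returns a dict with "frame" (420x560x3 uint8, blue, green, red), "camera_matrix" (3x3 intrinsics, pixels), "R" (3x3) and "t" (3): a world point X has camera coordinates R X + t; the wrist camera has in their place "tool_from_camera" (4x4, takes a point from camera to tool coordinates, whose origin is the TCP and whose axes are the tool frame's). Camera axes: x right, y down, z forward; pixel columns grow to the right and rows downward; lengths in m; the calibration is good to about 2 mm. A picture is of the moment at which its call begins: read the wrist's pose just before it. There is no depth.
- sign_off(): hands the job in, once; it reports no verdict.
The state is a dict: "time": time; "qpos": joint angles; "qvel": joint speeds; "effort": joint torques, N m; "position": TCP position; "ee_rot": TCP orientation; "wrist_force": force on the tool from outside, world axes, zero at the start; "ft_torque": the same for the moment, N m; "gripper_width": finger opening in m.
Only numpy, scipy, OpenCV 4.12 (cv2) and the standard library are available. Lean on these libraries where they do the work, as an engineer would, in place of code of your own. Each camera call takes 0.05 s, during which the arm holds its last target. There are 200 camera calls.

## Working session

There is one attempt and no reset: what is moved stays moved. The work goes in short steps, Python scripts to look and compute and a shell command to move; the robot and the scene stay as the last step left them, time stands still between calls to the robot, and variables do not carry over. Pictures are saved under pics/ and viewed, about 12 in all and at most 16, crops included, and the job is handed in when it is done.

```bash
ls; mkdir -p pics; python3 - <<'E'
from plant import read_state, imaging
import cv2,numpy as np
s=read_state();print({k:np.round(v,3).tolist() for k,v in s.items()})
for n in("scene","top","wrist"):
    d=imaging.grab_frame(n);cv2.imwrite(f"pics/{n}0.png",d["frame"])
    np.savez(f"{n}_cal.npz",**{k:v for k,v in d.items() if k!="frame"})
    print(n,{k:np.round(v,4).tolist() for k,v in d.items() if k!="frame"})
E
```

```text
pics
{'time': 0.0, 'qpos': [1.68, 0.041, 0.084, -0.0, -1.615, -0.334], 'qvel': [0.0, 0.001, 0.0, -0.0, -0.002, 0.0], 'effort': [-0.0, -36.82, 34.74, 6.932, -0.005, -0.0], 'position': [0.134, 0.585, 0.23], 'ee_rot': [-1.096, 1.372, -1.374], 'wrist_force': [0.8, -0.188, -0.077], 'ft_torque': [0.012, 0.02, -0.001], 'gripper_width': 0.085}
scene {'camera_matrix': [[506.402, 0.0, 288.1832], [0.0, 506.402, 213.0666], [0.0, 0.0, 1.0]], 'R': [[-0.8231, 0.5678, 0.0138], [0.4532, 0.6713, -0.5865], [-0.3423, -0.4765, -0.8098]], 't': [0.3978, -0.1096, 1.8069]}
top {'camera_matrix': [[383.8854, 0.0, 284.1862], [0.0, 383.8854, 206.2252], [0.0, 0.0, 1.0]], 'R': [[0.028, -0.9996, -0.0084], [-0.9934, -0.0269, -0.1112], [0.1109, 0.0115, -0.9938]], 't': [-0.0448, 0.5055, 1.1249]}
wrist {'camera_matrix': [[307.0486, 0.0, 279.0916], [0.0, 307.0486, 212.9727], [0.0, 0.0, 1.0]], 'tool_from_camera': [[1.0, -0.0009, -0.0009, 0.0002], [0.0006, -0.2647, 0.9643, -0.1427], [-0.0011, -0.9643, -0.2647, 0.0666], [0.0, 0.0, 0.0, 1.0]]}
```

View pics/top0.png

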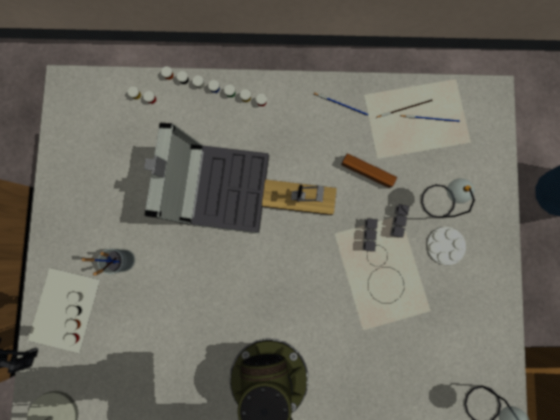

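View pics/scene0.png

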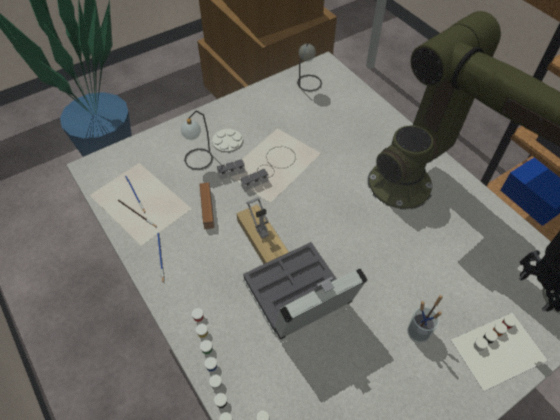

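Top view: the case is at about (232,188), with the hinge left and the latch deck right to (335,200). There are two strips at (370,234) and (399,220), and the brush box is at (369,170). The bauble stand is at about (437,200), the palette at (446,246) and the jar at (113,260). Next I zoom in and measure.

```bash
cat > h.py <<'E'
import numpy as np,cv2
from scipy.spatial.transform import Rotation as Rn
from plant import read_state, imaging
def pose():
    s=read_state();return np.array(s["position"]),Rn.from_rotvec(s["ee_rot"]).as_matrix()
def grab(n,save=None):
    p,R=pose();d=imaging.grab_frame(n);f=np.array(d["frame"])
    if n=="wrist":
        T=np.array(d["tool_from_camera"]);Rc=(R@T[:3,:3]).T;t=-Rc@(p+R@T[:3,3])
    else: Rc=np.array(d["R"]);t=np.array(d["t"])
    if save: cv2.imwrite(f"pics/{save}.png",f); np.savez(f"{save}.npz",K=d["camera_matrix"],R=Rc,t=t)
    return f,(np.array(d["camera_matrix"]),Rc,t)
def load(n):
    z=np.load(f"{n}.npz");return cv2.imread(f"pics/{n}.png"),(z["K"],z["R"],z["t"])
def cast(cam,uv,z):
    K,R,t=cam;uv=np.atleast_2d(np.array(uv,float));c=-R.T@t
    d=(R.T@np.linalg.inv(K)@np.c_[uv,np.ones(len(uv))].T).T
    return c+d*((z-c[2])/d[:,2])[:,None]
def proj(cam,X):
    K,R,t=cam;c=(R@np.atleast_2d(X).T).T+t;q=(K@c.T).T;return q[:,:2]/q[:,2:]
def down(yaw):   # tool pointing down, jaw axis (tool x) at this yaw in world xy
    x=np.array([np.cos(yaw),np.sin(yaw),0]);y=np.array([0,0,-1.]);return np.c_[x,y,np.cross(x,y)]
def go(P,Rt=None):  # shift/turn in tool axes from the present pose
    p,R=pose();Rt=R if Rt is None else Rt
    print("row",np.round(np.r_[R.T@(np.array(P)-p),Rn.from_matrix(R.T@Rt).as_rotvec()],3).tolist())
def clip(f,name,x0,y0,x1,y1,s):
    cv2.imwrite(f"pics/{name}.png",cv2.resize(f[y0:y1,x0:x1],None,fx=s,fy=s,interpolation=cv2.INTER_CUBIC))
def rects(cam,mask,z,amin=60):
    for c in cv2.findContours(mask.astype(np.uint8)*255,cv2.RETR_EXTERNAL,cv2.CHAIN_APPROX_NONE)[0]:
        if cv2.contourArea(c)<amin: continue
        w=cast(cam,c[:,0,:],z)[:,:2];r=cv2.minAreaRect((w*1000).astype(np.float32))
        b=cv2.boxPoints(r);e=[b[1]-b[0],b[2]-b[1]];l=max(e,key=np.linalg.norm)
        print("px",c[:,0].mean(0).round(),"ctr mm",np.round(r[0],1),"size",np.round(sorted(r[1]),1),"long-axis deg",round(np.degrees(np.arctan2(l[1],l[0]))%180,1))
E
python3 - <<'E'
from h import *
f=cv2.imread("pics/top0.png");z=np.load("top_cal.npz");cam=(z["camera_matrix"],z["R"],z["t"])
clip(f,"top0c",130,110,480,270,2.28)
g=f.max(2);m=(g<85);m[:,:345]=0;m[:205]=0;m[265:]=0;m[:,412:]=0
rects(cam,m,.042,40)
h=cv2.cvtColor(f,cv2.COLOR_BGR2HSV);m=(h[...,1]>130)&(f[...,2]>60);m[:140]=0;m[200:]=0;m[:,:338]=0;m[:,405:]=0
rects(cam,m,.042,40)
m=(h[...,1]>80)&(f[...,2]>100);m[:170]=0;m[230:]=0;m[:,:255]=0;m[:,345:]=0;rects(cam,m,.045,40)
p,R=pose();print(R.round(3))
E
```

```text
px [367. 233.] ctr mm [ 428.4 -273.7] size [58.9 91.4] long-axis deg 0.4
px [398. 219.] ctr mm [ 471.9 -367.2] size [68.5 91.6] long-axis deg 1.5
px [369. 170.] ctr mm [ 622.  -281.2] size [ 31.3 163.7] long-axis deg 65.3
px [310. 193.] ctr mm [ 544.6 -105.2] size [27.  38.6] long-axis deg 91.5
px [296. 198.] ctr mm [535.3 -73.6] size [ 78.9 214. ] long-axis deg 84.6
[[-0.223 -0.     0.975]
 [-0.975 -0.001 -0.223]
 [ 0.001 -1.     0.   ]]
```

View pics/top0c.png

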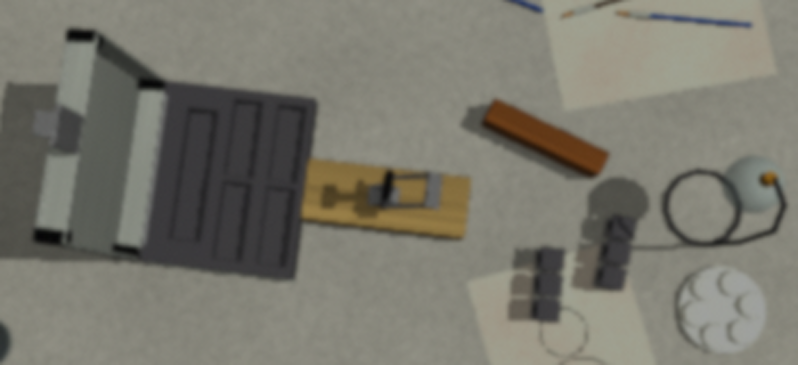

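```bash
python3 -m creep '[[0.283,-0.17,0.266,0,0,0],[0.283,-0.17,0.266,0,0,0],[0.283,-0.17,0.266,0,0,0],[0.283,-0.17,0.266,0,0,0],[0.283,-0.17,0.266,0,0,0],[0.283,-0.17,0.266,0,0,0],[0.283,-0.17,0.266,0,0,0],[0.283,-0.17,0.266,0,0,0]]' 0
python3 -m creep '[[0.277,0.05,0.135,0,0,0],[0.277,0.05,0.135,0,0,0],[0.277,0.05,0.135,0,0,0],[0.277,0.05,0.135,0,0,0],[0.277,0.05,0.135,0,0,0],[0.531,0.15,0.234,0,0,0],[0.531,0.15,0.234,0,0,0],[0.531,0.15,0.234,0,0,0],[0.531,0.15,0.234,0,0,0],[0.531,0.15,0.234,0,0,0]]'
python3 -m creep '[[0,0,0,0,0.15,0],[0,0,0,0,0.15,0],[0,0,0,0,0.15,0]]'
python3 - <<'E'
from h import *
print(read_state()["qpos"],pose()[0]);f,c=grab("wrist","w1")
print(np.degrees(np.arctan2(*pose()[1][[1,0],0])))
E
```

```text
time: 1.15
position: [0.3312, 0.2476, 0.4037]
ee_rot: [-1.088, 1.376, -1.374]
wrist_force: [-0.8, -0.0, 0.7]
gripper_width: 0.0854
time: 2.4
position: [0.4394, -0.3216, 0.2484]
ee_rot: [-1.095, 1.377, -1.371]
wrist_force: [0.8, 0.7, 0.1]
gripper_width: 0.0855
time: 2.78
position: [0.44, -0.3194, 0.2513]
ee_rot: [-1.01, 1.477, -1.477]
wrist_force: [-0.5, -0.6, 0.1]
gripper_width: 0.0854
[-2.58166276e-01 -1.06451864e-01 -2.18608005e-02 -8.37894065e-05
 -1.65527408e+00  1.45793131e+00] [ 0.44001726 -0.31939584  0.25130781]
-111.28071101619649
```

View pics/w1.png

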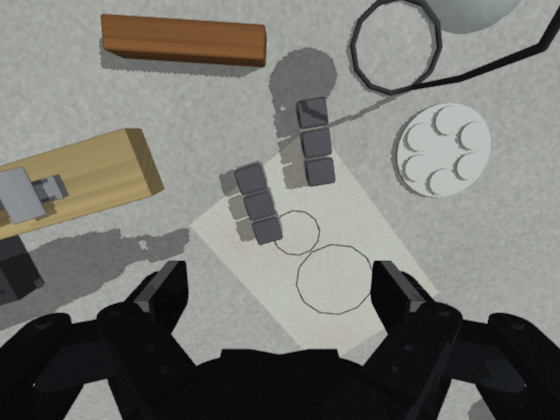

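The wrist view shows strip A lids at (250,178)–(267,231), strip B lids at (312,112)–(320,172) and the brush box at (183,38).

```bash
python3 - <<'E'
from h import *
f,c=load("w1")
for n,(a,m,b) in {"A":((250,178),(259,206),(267,231)),"B":((312,112),(316,142),(320,172))}.items():
    w=cast(c,[a,m,b],.042);d=w[0]-w[2];print(n,w.round(4).tolist(),"span",np.linalg.norm(d).round(4),"yaw",np.degrees(np.arctan2(d[1],d[0])).round(1))
h=cv2.cvtColor(f,cv2.COLOR_BGR2HSV);m=(h[...,1]>110)&(h[...,2]>90);m[75:]=0;m[:,280:]=0;rects(c,m,.042,200)
g=f.max(2);m=g<75;m[:90]=0;m[250:]=0;m[:,:232]=0;m[:,340:]=0
rects(c,m,.042,60)
A=cast(c,[(259,205.5)],.042)[0]
d=cast(c,[(250,178),(267,231)],.042);yaw=np.arctan2(*(d[0]-d[1])[[1,0]])
go([A[0],A[1],.10],down(yaw-np.pi/2));go([A[0],A[1],.012],down(yaw-np.pi/2))
E
```

```text
A [[0.4632, -0.2924, 0.042], [0.4287, -0.2895, 0.042], [0.3964, -0.2866, 0.042]] span 0.0671 yaw -4.9
B [[0.5054, -0.3834, 0.042], [0.4737, -0.3768, 0.042], [0.4404, -0.3699, 0.042]] span 0.0664 yaw -11.8
px [183.  36.] ctr mm [ 622.6 -285.1] size [ 31.8 166.1] long-axis deg 65.2
px [309. 115.] ctr mm [ 505.  -382.2] size [29.1 32. ] long-axis deg 79.4
row [-0.024, 0.152, -0.021, -0.001, -0.285, -0.0]
row [-0.024, 0.24, -0.021, -0.001, -0.285, -0.0]
```

```bash
python3 -m creep '[[-0.024,0.15,-0.021,0,-0.285,0],[-0.024,0.15,-0.021,0,-0.285,0],[-0.024,0.15,-0.021,0,-0.285,0],[-0.024,0.19,-0.021,0,-0.285,0],[-0.024,0.233,-0.021,0,-0.285,0],[-0.024,0.233,-0.021,0,-0.285,0],[-0.024,0.233,-0.021,0,-0.285,0]]' 0
python3 -m creep '[[0,0,0,0,0,0],[0,0,0,0,0,0],[0,0,0,0,0,0],[0,0,0,0,0,0],[0,0,0,0,0,0],[0,0,0,0,0,0]]' 1 60
python3 -m creep '[[0,-0.06,0,0,0,0],[0,-0.15,0,0,0,0],[0,-0.2,0,0,0,0],[0,-0.2,0,0,0,0],[0,-0.2,0,0,0,0]]'
python3 - <<'E'
from h import *
yc=np.radians(84.6-90);C=np.array([.554,.125]);X=np.array([np.cos(yc),np.sin(yc)]);Y=np.array([-X[1],X[0]])
t=C-.06*Y;print(t);go([t[0]-.03,t[1],.30],down(yc-np.pi/2))
E
```

```text
time: 3.7
position: [0.4301, -0.2904, 0.0206]
ee_rot: [-1.166, 1.271, -1.276]
wrist_force: [0.6, 0.7, -0.1]
gripper_width: 0.085
time: 4.45
position: [0.4295, -0.2903, 0.0193]
ee_rot: [-1.165, 1.273, -1.276]
wrist_force: [0.2, 1.4, 5.9]
gripper_width: 0.0311
time: 5.08
position: [0.4291, -0.2899, 0.2182]
ee_rot: [-1.164, 1.275, -1.275]
wrist_force: [-1.2, -0.1, -1.5]
gripper_width: 0.0308
[0.5483535  0.06526628]
row [-0.362, -0.082, 0.057, -0.001, 0.004, -0.001]
```

```bash
python3 -m creep '[[-0.362,-0.082,0.057,0,0,0],[-0.362,-0.082,0.057,0,0,0],[-0.362,-0.082,0.057,0,0,0],[-0.362,-0.082,0.057,0,0,0],[-0.362,-0.082,0.057,0,0,0],[-0.362,-0.082,0.057,0,0,0],[-0.362,-0.082,0.057,0,0,0],[-0.362,-0.082,0.057,0,0,0],[-0.362,-0.082,0.057,0,0,0]]'
python3 - <<'E'
from h import *
f,c=grab("wrist","w2");print(pose()[0])
E
```

```text
time: 6.2
position: [0.5178, 0.0643, 0.2992]
ee_rot: [-1.167, 1.277, -1.276]
wrist_force: [0.3, -0.1, -1.3]
gripper_width: 0.0311
[0.51790501 0.06420549 0.29959277]
```

View pics/w2.png

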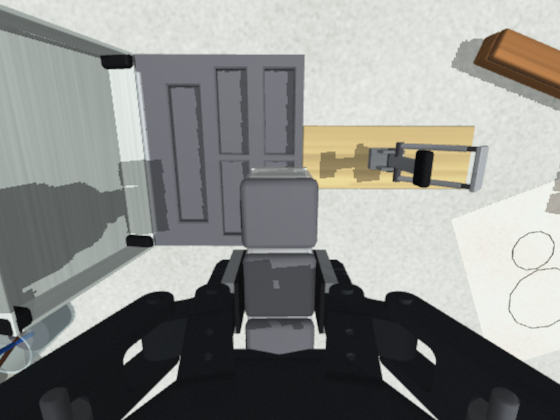

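The wrist view shows the strip in the jaws. The tray's latch edge is at column 304 from row 55 to 246, and the deck spans (303–473, 125–190). Pocket 3 is at (217–248, 68–155) and pocket 1 at (264–296, 68–155). The claw is parked back with its plate at (480,168).

```bash
python3 - <<'E'
from h import *
f,c=load("w2")
h=cv2.cvtColor(f,cv2.COLOR_BGR2HSV)
g=cv2.GaussianBlur(f.max(2),(0,0),1).astype(float)
# deck end and edges
print("deck end row150..:",[ (r,np.abs(np.diff(g[r,440:500])).argmax()+440.5) for r in (132,184)])
print("deck rows", [(k,np.diff(g[110:140,k]).__abs__().argmax()+110.5,np.diff(g[175:200,k]).__abs__().argmax()+175.5) for k in (320,345,440,460)])
e=[(r,np.abs(np.diff(g[r,290:318])).argmax()+290.5) for r in (60,75,90,105,205,220,235,243)];print("edge",e)
print("top edge",[(k,np.abs(np.diff(g[40:70,k])).argmax()+40.5) for k in(160,200,240,280,300)])
for k in (280,232): print("col",k,"dark rows", g[60:165,k].round().astype(int).tolist()[::3])
for r in (100,140): print("row",r,g[r,160:310].round().astype(int).tolist()[::2])
E
```

```text
deck end row150..: [(132, np.float64(473.5)), (184, np.float64(474.5))]
deck rows [(320, np.float64(124.5), np.float64(177.5)), (345, np.float64(124.5), np.float64(186.5)), (440, np.float64(124.5), np.float64(180.5)), (460, np.float64(124.5), np.float64(182.5))]
edge [(60, np.float64(304.5)), (75, np.float64(303.5)), (90, np.float64(303.5)), (105, np.float64(302.5)), (205, np.float64(316.5)), (220, np.float64(316.5)), (235, np.float64(316.5)), (243, np.float64(315.5))]
top edge [(160, np.float64(53.5)), (200, np.float64(53.5)), (240, np.float64(54.5)), (280, np.float64(53.5)), (300, np.float64(54.5))]
col 280 dark rows [128, 127, 113, 75, 121, 128, 127, 127, 127, 127, 127, 127, 127, 127, 127, 126, 126, 126, 126, 126, 126, 126, 126, 125, 125, 125, 125, 125, 125, 125, 124, 102, 119, 121, 118]
col 232 dark rows [126, 126, 112, 72, 120, 126, 126, 126, 126, 126, 126, 126, 126, 126, 125, 125, 125, 125, 125, 125, 125, 124, 124, 124, 124, 124, 124, 124, 124, 123, 122, 105, 120, 116, 112]
row 100 [124, 124, 124, 119, 97, 82, 109, 123, 124, 124, 124, 124, 124, 125, 124, 125, 125, 120, 96, 86, 98, 121, 125, 125, 125, 125, 125, 121, 102, 99, 122, 125, 125, 125, 125, 125, 126, 126, 126, 125, 116, 93, 86, 91, 115, 126, 126, 126, 126, 126, 126, 120, 112, 123, 127, 127, 127, 127, 127, 127, 127, 127, 127, 121, 94, 85, 81, 88, 118, 126, 126, 140, 199, 223, 224]
row 140 [122, 122, 122, 122, 122, 114, 90, 88, 116, 122, 123, 123, 123, 123, 123, 123, 123, 123, 122, 105, 85, 92, 116, 123, 123, 122, 123, 123, 120, 100, 100, 122, 124, 124, 124, 124, 124, 124, 124, 124, 123, 106, 86, 86, 102, 121, 124, 124, 124, 124, 124, 122, 117, 123, 125, 125, 125, 125, 125, 125, 125, 125, 124, 107, 86, 84, 82, 99, 122, 125, 125, 139, 199, 220, 220]
```

```bash
python3 - <<'E'
from h import *
f,c=load("w2")
P={"end":[(474,132),(474.5,184)],"edge":[(303.8,60),(303.0,105)],"top":[(160,53.5),(300,54.3)],"decktop":[(320,124.5),(460,124.5)]}
for k,v in P.items():
    w=cast(c,v,.045);d=w[1]-w[0];print(k,w[:,:2].round(4).tolist(),np.degrees(np.arctan2(d[1],d[0])).round(2))
# fit: yaw unknown th, C
from scipy.optimize import least_squares
obs=[("y",-.307,P["end"]),("y",-.092,P["edge"]),("x",.12,P["top"]),("x",.04,P["decktop"]),("x",.052,[(0,0)][:0])]
def res(q):
    X=np.array([np.cos(q[2]),np.sin(q[2])]);Y=np.array([-X[1],X[0]]);r=[]
    for a,v,p in obs:
        if p:
            w=cast(c,p,.045)[:,:2]-q[:2];r+=list(w@(X if a=="x" else Y)-v)
    return r
s=least_squares(res,[.554,.125,-.094]);print(s.x,np.degrees(s.x[2]),(np.array(s.fun)*1000).round(1))
np.save("case.npy",s.x)
q=s.x;X=np.array([np.cos(q[2]),np.sin(q[2])]);Y=np.array([-X[1],X[0]])
for n,(a,b) in {"p1":(.055,-.062),"p3":(.055,-.004),"p0":(-.055,-.062),"long":(0,.054)}.items():
    cs=[q[:2]+X*(a+i*(.052 if n!="long" else .088))+Y*(b+j*(.02 if n!="long" else .021)) for i in(1,-1) for j in(1,-1)]
    print(n,(q[:2]+a*X+b*Y).round(4),proj(c,np.c_[np.array(cs),[.045]*4]).round(1).tolist())
t=q[:2]+X*.055-Y*.004
go([t[0],t[1],.12],down(q[2]-np.pi/2));go([t[0],t[1],.051],down(q[2]-np.pi/2))
E
```

```text
end [[0.5573, -0.1841], [0.4908, -0.1898]] -175.14
edge [[0.6588, 0.0219], [0.6089, 0.0264]] 174.82
top [[0.6812, 0.1892], [0.6653, 0.0259]] -95.58
decktop [[0.5841, 0.007], [0.568, -0.1661]] -95.29
[ 0.55305292  0.12084836 -0.08081112] -4.630136143142341 [ 3.4 -7.6  1.9  2.4  2.3 -0.5  0.1 -1.9]
p1 [0.6029 0.0546] [[263.1, 66.4], [296.9, 66.0], [265.2, 155.4], [296.6, 155.1]]
p3 [0.6076 0.1124] [[214.2, 67.0], [247.9, 66.6], [219.7, 156.0], [251.1, 155.6]]
p0 [0.4932 0.0635] [[265.3, 160.2], [296.6, 159.8], [267.1, 236.8], [296.3, 236.5]]
long [0.5574 0.1747] [[166.2, 84.9], [201.1, 84.4], [180.4, 224.6], [211.4, 224.2]]
row [-0.056, 0.179, 0.085, 0.001, -0.011, 0.001]
row [-0.056, 0.248, 0.085, 0.001, -0.011, 0.001]
```

```bash
python3 - <<'E'
from h import *
f,c=load("w2")
from scipy.optimize import least_squares
obs=[("y",-.092,[(303.8,60),(303.0,105)]),("x",.12,[(160,53.5),(300,54.3)]),("x",.04,[(320,124.5),(460,124.5)]),
("y",-.042,[(263,100),(263.5,140)]),("y",-.082,[(297,100),(296.5,140)]),("y",.016,[(214.5,100),(217,140)]),("y",-.024,[(249,100),(250,140)]),("y",.033,[(202,100),(204,140)])]
def res(q):
    X=np.array([np.cos(q[2]),np.sin(q[2])]);Y=np.array([-X[1],X[0]]);r=[]
    for a,v,p in obs:
        w=cast(c,p,.045)[:,:2]-q[:2];r+=list(w@(X if a=="x" else Y)-v)
    return r
s=least_squares(res,[.554,.125,-.094]);print(s.x,np.degrees(s.x[2]),(np.array(s.fun)*1000).round(1))
q=s.x;np.save("case.npy",q);X=np.array([np.cos(q[2]),np.sin(q[2])]);Y=np.array([-X[1],X[0]])
t=q[:2]+X*.055-Y*.004;print(t)
go([t[0],t[1],.12],down(q[2]-np.pi/2))
print("deck end px",proj(c,np.r_[q[:2]-.307*Y+.04*X,.045]),proj(c,np.r_[q[:2]-.307*Y-.04*X,.045]))
E
```

```text
[ 0.55416846  0.12241831 -0.09047119] -5.183617346527331 [ 1.3  1.3  0.5 -0.6  0.2 -0.1  0.1  0.2 -1.3 -1.3  1.1  0.7 -0.9 -0.8
 -0.7  0.1]
[0.60858213 0.11346553]
row [-0.057, 0.179, 0.086, 0.001, -0.001, 0.001]
deck end px [[476.83745112 124.37397395]] [[466.49312033 187.87041673]]
```

```bash
python3 -m creep '[[-0.057,0.05,0.086,0,0,0],[-0.057,0.1,0.086,0,0,0],[-0.057,0.16,0.086,0,0,0],[-0.057,0.2,0.086,0,0,0],[-0.057,0.23,0.086,0,0,0],[-0.057,0.235,0.086,0,0,0],[-0.057,0.235,0.086,0,0,0]]'
python3 -m creep '[[0,0.004,0,0,0,0],[0,0.008,0,0,0,0],[0,0.011,0,0,0,0],[0,0.014,0,0,0,0],[0,0.015,0,0,0,0],[0,0.015,0,0,0,0]]'
python3 - <<'E'
from h import *
f,c=grab("wrist","w3");print(pose()[0],pose()[1].round(3))
E
```

```text
time: 7.12
position: [0.6091, 0.1136, 0.066]
ee_rot: [-1.165, 1.275, -1.276]
wrist_force: [-0.3, -0.8, -0.4]
gripper_width: 0.0309
time: 7.88
position: [0.609, 0.1144, 0.0504]
ee_rot: [-1.165, 1.275, -1.275]
wrist_force: [0.8, 0.0, -1.9]
gripper_width: 0.0311
[0.60901571 0.11443446 0.05035188] [[-0.09   0.     0.996]
 [-0.996 -0.    -0.09 ]
 [ 0.    -1.     0.   ]]
```

View pics/w3.png

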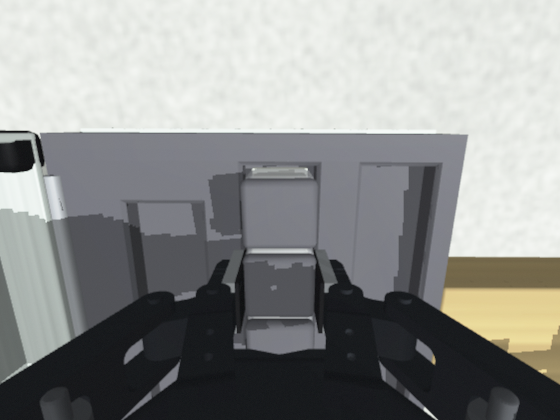

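Strip A sits inside pocket 3 with no contact force. I release it and go for strip B.

```bash
python3 -m creep '[[0,0.001,0,0,0,0],[0,0.001,0,0,0,0],[0,0.001,0,0,0,0],[0,0.001,0,0,0,0]]' 0.35
python3 -m creep '[[0,-0.05,0,0,0,0],[0,-0.11,0,0,0,0],[0,-0.17,0,0,0,0],[0,-0.23,0,0,0,0],[0,-0.23,0,0,0,0]]' 0
python3 - <<'E'
from h import *
go([.43,-.32,.25],down(np.radians(-101.8)))
E
```

```text
time: 8.43
position: [0.609, 0.1144, 0.0494]
ee_rot: [-1.165, 1.275, -1.275]
wrist_force: [0.2, -0.2, -0.5]
gripper_width: 0.0557
time: 9.05
position: [0.6105, 0.1144, 0.2864]
ee_rot: [-1.155, 1.269, -1.277]
wrist_force: [0.4, 1.4, -1.4]
gripper_width: 0.085
row [0.449, 0.033, -0.141, -0.01, 0.116, -0.005]
```

```bash
python3 -m creep '[[0.449,0.033,-0.141,-0.01,0.116,-0.005],[0.449,0.033,-0.141,-0.01,0.116,-0.005],[0.449,0.033,-0.141,-0.01,0.116,-0.005],[0.449,0.033,-0.141,-0.01,0.116,-0.005],[0.449,0.033,-0.141,-0.01,0.116,-0.005],[0.449,0.033,-0.141,-0.01,0.116,-0.005],[0.449,0.033,-0.141,-0.01,0.116,-0.005],[0.449,0.033,-0.141,-0.01,0.116,-0.005],[0.449,0.033,-0.141,-0.01,0.116,-0.005],[0.449,0.033,-0.141,-0.01,0.116,-0.005]]'
python3 - <<'E'
from h import *
f,c=grab("wrist","w4");print(pose()[0],proj(c,[[.5054,-.3834,.042],[.4737,-.3768,.042],[.4404,-.3699,.042],[.6226,-.2851,.042]]).round())
E
```

```text
time: 10.3
position: [0.4282, -0.3199, 0.2459]
ee_rot: [-1.116, 1.366, -1.358]
wrist_force: [0.2, -0.3, 0.1]
gripper_width: 0.0859
[ 0.42847361 -0.31957876  0.24613297] [[321. 105.]
 [320. 137.]
 [319. 168.]
 [202.   3.]]
```

View pics/w4.png

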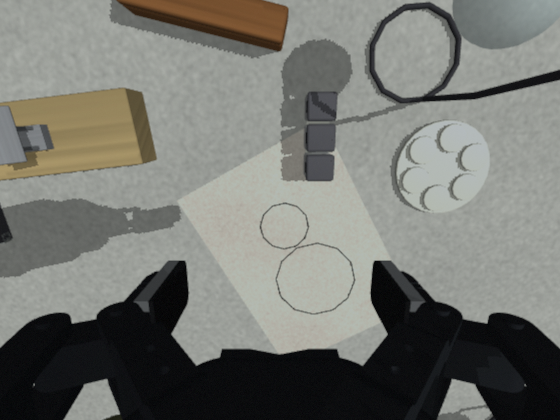

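```bash
python3 - <<'E'
from h import *
f,c=load("w4");z=np.load("top_cal.npz");ct=(z["camera_matrix"],z["R"],z["t"])
A=[]
for cam,uv in((ct,(459,190)),(c,(508,3))):
    K,R,t=cam;Pm=K@np.c_[R,t];A.append((Pm,uv))
X=cv2.triangulatePoints(A[0][0],A[1][0],np.array(A[0][1],float).reshape(2,1),np.array(A[1][1],float).reshape(2,1));print("bauble",(X[:3]/X[3]).ravel())
go([.474,-.377,.10],down(np.radians(-101.8)))
E
```

```text
bauble [ 0.54562923 -0.50060778  0.14999936]
row [0.046, 0.146, 0.058, 0.01, 0.001, 0.005]
```

```bash
python3 -m creep '[[0.046,0.06,0.058,0.01,0,0.005],[0.046,0.12,0.058,0.01,0,0.005],[0.046,0.17,0.058,0.01,0,0.005],[0.046,0.21,0.058,0.01,0,0.005],[0.046,0.228,0.058,0.01,0,0.005],[0.046,0.228,0.058,0.01,0,0.005],[0.046,0.228,0.058,0.01,0,0.005]]' 0.15
python3 -m creep '[[0,0,0,0,0,0],[0,0,0,0,0,0],[0,0,0,0,0,0],[0,0,0,0,0,0],[0,0,0,0,0,0],[0,0,0,0,0,0]]' 1 60
python3 -m creep '[[0,-0.06,0,0,0,0],[0,-0.12,0,0,0,0],[0,-0.18,0,0,0,0],[0,-0.2,0,0,0,0],[0,-0.2,0,0,0,0]]'
python3 - <<'E'
from h import *
q=np.load("case.npy");X=np.array([np.cos(q[2]),np.sin(q[2])]);Y=np.array([-X[1],X[0]])
t=q[:2]-X*.055-Y*.062;print(t,pose())
go([t[0],t[1],.22],down(q[2]-np.pi/2))
E
```

```text
time: 11.22
position: [0.4749, -0.3784, 0.0212]
ee_rot: [-1.104, 1.354, -1.363]
wrist_force: [-0.4, 0.2, 0.1]
gripper_width: 0.0726
time: 11.98
position: [0.4738, -0.3782, 0.0194]
ee_rot: [-1.105, 1.357, -1.361]
wrist_force: [0.4, 1.5, 6.6]
gripper_width: 0.0309
time: 12.6
position: [0.4736, -0.3777, 0.2187]
ee_rot: [-1.104, 1.357, -1.361]
wrist_force: [-0.5, 0.0, -2.5]
gripper_width: 0.0305
[0.49379183 0.065641  ] (array([ 0.47355182, -0.37770688,  0.21867415]), array([[-2.04414521e-01,  2.00971661e-03,  9.78882355e-01],
       [-9.78884311e-01, -8.87684459e-04, -2.04413107e-01],
       [ 4.58126236e-04, -9.99997587e-01,  2.14873565e-03]]))
row [-0.438, -0.002, -0.071, -0.002, -0.115, 0.001]
```

```bash
python3 -m creep '[[-0.438,-0.002,-0.071,-0.002,-0.115,0.001],[-0.438,-0.002,-0.071,-0.002,-0.115,0.001],[-0.438,-0.002,-0.071,-0.002,-0.115,0.001],[-0.438,-0.002,-0.071,-0.002,-0.115,0.001],[-0.438,-0.002,-0.071,-0.002,-0.115,0.001],[-0.438,-0.002,-0.071,-0.002,-0.115,0.001],[-0.438,-0.002,-0.071,-0.002,-0.115,0.001],[-0.438,-0.002,-0.071,-0.002,-0.115,0.001],[-0.438,-0.002,-0.071,-0.002,-0.115,0.001],[-0.438,-0.002,-0.071,-0.002,-0.115,0.001]]'
python3 - <<'E'
from h import *
q=np.load("case.npy");go([.4938,.0657,.065],down(q[2]-np.pi/2))
E
```

```text
time: 13.85
position: [0.4929, 0.0645, 0.2187]
ee_rot: [-1.167, 1.279, -1.276]
wrist_force: [0.5, -0.1, -1.3]
gripper_width: 0.0311
row [-0.001, 0.154, 0.001, 0.003, -0.002, 0.001]
```

```bash
python3 -m creep '[[-0.001,0.05,0.001,0.003,-0.002,0.001],[-0.001,0.1,0.001,0.003,-0.002,0.001],[-0.001,0.14,0.001,0.003,-0.002,0.001],[-0.001,0.154,0.001,0.003,-0.002,0.001],[-0.001,0.154,0.001,0.003,-0.002,0.001]]'
python3 -m creep '[[0,0.004,0,0,0,0],[0,0.008,0,0,0,0],[0,0.011,0,0,0,0],[0,0.014,0,0,0,0],[0,0.014,0,0,0,0],[0,0.014,0,0,0,0]]'
python3 - <<'E'
from h import *
f,c=grab("wrist","w5");clip(f,"w5c",120,100,440,360,1.5)
E
```

```text
time: 14.48
position: [0.4944, 0.0657, 0.0666]
ee_rot: [-1.163, 1.274, -1.276]
wrist_force: [0.2, 0.2, 0.0]
gripper_width: 0.0312
time: 15.22
position: [0.4941, 0.0666, 0.0519]
ee_rot: [-1.164, 1.274, -1.274]
wrist_force: [0.5, 0.0, -1.2]
gripper_width: 0.0311
```

View pics/w5c.png

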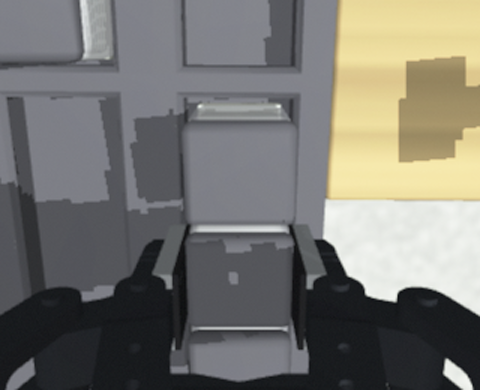

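```bash
python3 -m creep '[[0,0.001,0,0,0,0],[0,0.001,0,0,0,0],[0,0.001,0,0,0,0],[0,0.001,0,0,0,0]]' 0.35
python3 -m creep '[[0,-0.05,0,0,0,0],[0,-0.11,0,0,0,0],[0,-0.17,0,0,0,0],[0,-0.19,0,0,0,0],[0,-0.19,0,0,0,0]]' 0
python3 - <<'E'
from h import *
print(read_state()["qpos"]);go([.575,-.34,.24],down(np.radians(-24.8)))
E
```

```text
time: 15.78
position: [0.4941, 0.0666, 0.0509]
ee_rot: [-1.164, 1.274, -1.274]
wrist_force: [0.6, 0.2, 0.1]
gripper_width: 0.0556
time: 16.4
position: [0.4944, 0.0666, 0.2426]
ee_rot: [-1.16, 1.272, -1.274]
wrist_force: [0.8, 0.2, -0.5]
gripper_width: 0.0854
[ 5.38782496e-01 -2.34247893e-01 -1.49684450e-01 -7.39071955e-05
 -1.64984482e+00  9.43182058e-01]
row [0.398, 0.002, 0.116, -0.006, -1.227, -0.0]
```

```bash
python3 -m creep '[[0.398,0.002,0.116,-0.006,-1.227,0],[0.398,0.002,0.116,-0.006,-1.227,0],[0.398,0.002,0.116,-0.006,-1.227,0],[0.398,0.002,0.116,-0.006,-1.227,0],[0.398,0.002,0.116,-0.006,-1.227,0],[0.398,0.002,0.116,-0.006,-1.227,0],[0.398,0.002,0.116,-0.006,-1.227,0],[0.398,0.002,0.116,-0.006,-1.227,0],[0.398,0.002,0.116,-0.006,-1.227,0],[0.398,0.002,0.116,-0.006,-1.227,0]]'
python3 - <<'E'
from h import *
f,c=grab("wrist","w6");print(pose()[0],read_state()["qpos"].round(2))
h=cv2.cvtColor(f,cv2.COLOR_BGR2HSV);m=(h[...,1]>110)&(h[...,2]>60)&((h[...,0]<16)|(h[...,0]>172));cv2.imwrite("pics/m6.png",np.hstack([f[:,:,:],cv2.merge([m.astype(np.uint8)*255]*3)])[::1])
rects(c,m,.042,200)
E
```

```text
time: 17.65
position: [0.5738, -0.3398, 0.2371]
ee_rot: [-1.546, 0.343, -0.336]
wrist_force: [-0.1, 0.0, 0.4]
gripper_width: 0.0856
[ 0.57395084 -0.33946994  0.23775447] [-0.23  0.22  0.3   0.   -1.65  2.94]
px [300. 118.] ctr mm [ 623.  -284.3] size [ 32.7 164.7] long-axis deg 65.4
```

The box is unmoved at (623, −284) mm at 65.4°. I grasp it.

```bash
python3 - <<'E'
from h import *
go([.623,-.2845,.10],down(np.radians(-24.6)))
E
```

```text
row [0.022, 0.137, 0.071, 0.003, -0.003, -0.003]
```

```bash
python3 -m creep '[[0.022,0.04,0.071,0.003,-0.003,-0.003],[0.022,0.1,0.071,0.003,-0.003,-0.003],[0.022,0.16,0.071,0.003,-0.003,-0.003],[0.022,0.2,0.071,0.003,-0.003,-0.003],[0.022,0.218,0.071,0.003,-0.003,-0.003],[0.022,0.218,0.071,0.003,-0.003,-0.003],[0.022,0.218,0.071,0.003,-0.003,-0.003]]' 0
python3 -m creep '[[0,0,0,0,0,0],[0,0,0,0,0,0],[0,0,0,0,0,0],[0,0,0,0,0,0],[0,0,0,0,0,0],[0,0,0,0,0,0]]' 1 80
python3 -m creep '[[0,-0.06,0,0,0,0],[0,-0.12,0,0,0,0],[0,-0.18,0,0,0,0],[0,-0.2,0,0,0,0],[0,-0.2,0,0,0,0]]'
python3 - <<'E'
from h import *
q=np.load("case.npy");X=np.array([np.cos(q[2]),np.sin(q[2])]);Y=np.array([-X[1],X[0]])
t=q[:2]+Y*.054;print(t);go([t[0],t[1]-.08,.23],down(q[2]-np.pi/2))
E
```

```text
time: 18.58
position: [0.6246, -0.2859, 0.0235]
ee_rot: [-1.545, 0.333, -0.341]
wrist_force: [0.2, 0.2, 0.9]
gripper_width: 0.0855
time: 19.32
position: [0.6234, -0.2856, 0.021]
ee_rot: [-1.545, 0.335, -0.338]
wrist_force: [-0.3, 1.9, 5.8]
gripper_width: 0.0325
time: 19.95
position: [0.6233, -0.2855, 0.2211]
ee_rot: [-1.544, 0.335, -0.339]
wrist_force: [0.0, 0.0, -1.9]
gripper_width: 0.0319
[0.55904724 0.17619746]
row [-0.217, -0.009, 0.32, -0.002, 1.232, 0.002]
```

```bash
python3 - <<'E'
from h import *
q=np.load("case.npy");X=np.array([np.cos(q[2]),np.sin(q[2])]);Y=np.array([-X[1],X[0]])
z=np.load("top_cal.npz");ct=(z["camera_matrix"],z["R"],z["t"]);_,c2=load("w2")
def W(x,y,zz): return np.r_[q[:2]+x*X+y*Y,.045+zz]
for a in(1.4,1.57,1.7,1.85,2.0,2.1):
    ca,sa=np.cos(a),np.sin(a)
    rim=[W(x,.106-.196*ca,.196*sa) for x in(.12,-.12)]
    out=[W(x,.106-.196*ca+.037*sa,.196*sa+.037*ca) for x in(.12,-.12)]
    print(a,proj(ct,rim).round().tolist(),proj(ct,out).round().tolist(),"w2",proj(c2,rim).round().tolist())
clip(cv2.imread("pics/top0.png"),"lidc",130,110,280,240,4)
E
```

```text
1.4 [[200.0, 126.0], [186.0, 221.0]] [[185.0, 124.0], [171.0, 219.0]] w2 [[42.0, -26.0], [106.0, 337.0]]
1.57 [[187.0, 124.0], [172.0, 219.0]] [[172.0, 123.0], [157.0, 217.0]] w2 [[-21.0, -28.0], [61.0, 340.0]]
1.7 [[177.0, 123.0], [162.0, 218.0]] [[163.0, 122.0], [148.0, 216.0]] w2 [[-64.0, -26.0], [29.0, 339.0]]
1.85 [[166.0, 123.0], [152.0, 217.0]] [[154.0, 123.0], [139.0, 215.0]] w2 [[-102.0, -21.0], [-1.0, 334.0]]
2.0 [[157.0, 123.0], [142.0, 216.0]] [[146.0, 123.0], [131.0, 215.0]] w2 [[-127.0, -13.0], [-24.0, 326.0]]
2.1 [[152.0, 123.0], [137.0, 215.0]] [[142.0, 124.0], [127.0, 214.0]] w2 [[-136.0, -7.0], [-34.0, 319.0]]
```

View pics/lidc.png

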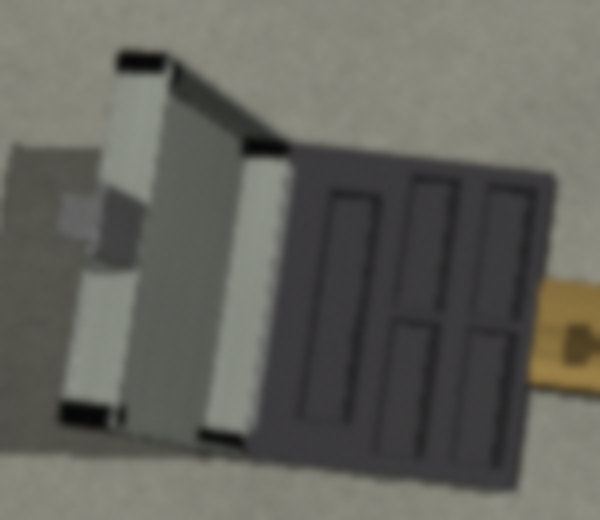

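The lid stands at about 1.75 rad, leaning back, so the long pocket is clear. I place the box.

```bash
python3 -m creep '[[-0.217,-0.009,0.32,0,1.232,0],[-0.217,-0.009,0.32,0,1.232,0],[-0.217,-0.009,0.32,0,1.232,0],[-0.217,-0.009,0.32,0,1.232,0],[-0.217,-0.009,0.32,0,1.232,0],[-0.217,-0.009,0.32,0,1.232,0],[-0.217,-0.009,0.32,0,1.232,0],[-0.217,-0.009,0.32,0,1.232,0],[-0.217,-0.009,0.32,0,1.232,0],[-0.217,-0.009,0.32,0,1.232,0]]'
python3 - <<'E'
from h import *
f,c=grab("wrist","w7");print(pose()[0],read_state()["qpos"].round(2))
q=np.load("case.npy");go([.5590,.1762,.068],down(q[2]-np.pi/2))
E
```

```text
time: 21.2
position: [0.5588, 0.0949, 0.228]
ee_rot: [-1.166, 1.276, -1.276]
wrist_force: [0.3, 0.3, -1.4]
gripper_width: 0.0323
[0.55889608 0.09490957 0.22835163] [ 0.52 -0.05 -0.01  0.   -1.61  0.96]
row [-0.081, 0.16, -0.007, 0.0, -0.001, 0.001]
```

View pics/w7.png

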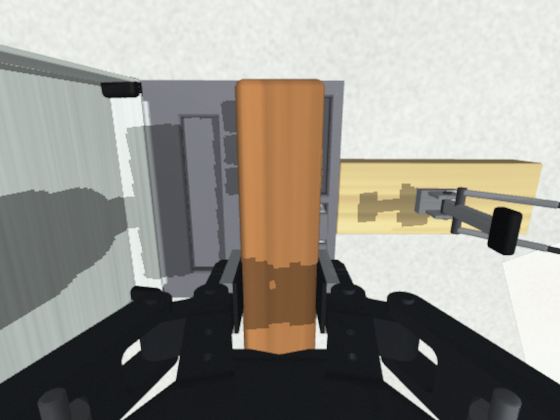

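The box is held straight in the jaws and the long pocket at (200,190) is free. Down it goes.

```bash
python3 -m creep '[[-0.06,0.0,-0.005,0,0,0],[-0.081,0.04,-0.007,0,0,0],[-0.081,0.09,-0.007,0,0,0],[-0.081,0.13,-0.007,0,0,0],[-0.081,0.155,-0.007,0,0,0],[-0.081,0.16,-0.007,0,0,0],[-0.081,0.16,-0.007,0,0,0]]'
python3 -m creep '[[0,0.004,0,0,0,0],[0,0.008,0,0,0,0],[0,0.012,0,0,0,0],[0,0.016,0,0,0,0],[0,0.016,0,0,0,0],[0,0.016,0,0,0,0]]'
```

```text
time: 22.12
position: [0.5599, 0.1768, 0.0699]
ee_rot: [-1.164, 1.275, -1.277]
wrist_force: [0.2, -0.3, -0.9]
gripper_width: 0.0321
time: 22.88
position: [0.5594, 0.1772, 0.0531]
ee_rot: [-1.164, 1.275, -1.276]
wrist_force: [0.3, 0.5, -1.4]
gripper_width: 0.0323
```

```bash
python3 -m creep '[[0,0.001,0,0,0,0],[0,0.001,0,0,0,0],[0,0.001,0,0,0,0],[0,0.001,0,0,0,0]]' 0.46
python3 -m creep '[[0,-0.03,0,0,0,0],[0.03,-0.09,0,0,0,0],[0.08,-0.15,0,0,0,0],[0.1,-0.2,0,0,0,0],[0.13,-0.25,0,0,0,0],[0.13,-0.25,0,0,0,0]]'
python3 - <<'E'
from h import *
f,c=grab("wrist","w8");print(pose())
f2,_=grab("top","t8")
E
```

```text
time: 23.38
position: [0.5594, 0.1772, 0.0522]
ee_rot: [-1.164, 1.275, -1.276]
wrist_force: [-0.8, -1.4, -0.2]
gripper_width: 0.0461
time: 24.12
position: [0.5484, 0.0459, 0.3079]
ee_rot: [-1.155, 1.272, -1.28]
wrist_force: [1.3, 0.4, -0.4]
gripper_width: 0.046
(array([0.54802062, 0.04658906, 0.30564246]), array([[-0.09240523,  0.00609331,  0.99570284],
       [-0.9957189 ,  0.001712  , -0.0924172 ],
       [-0.00226777, -0.99997997,  0.00590903]]))
```

View pics/w8.png

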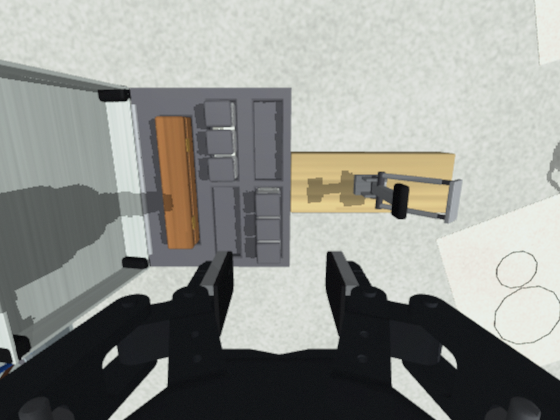

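Box in the long pocket (175,182), strips in pocket 3 (220,140) and pocket 0 (268,222), all level. The latch is at (385–460, 175–220). Next I work out the lid closing in case axes.

```bash
cat >> h.py <<'E'
q=np.load("case.npy") if __import__("os").path.exists("case.npy") else np.array([0,0,0.]);CX=np.array([np.cos(q[2]),np.sin(q[2])]);CY=np.array([-CX[1],CX[0]])
def W(x,y,z): return np.r_[q[:2]+x*CX+y*CY,z]      # case xy, height above table
def C(P): d=np.array(P)[:2]-q[:2];return np.r_[d@CX,d@CY,P[2]].round(4)
def goc(x,y,z): go(W(x,y,z),down(q[2]-np.pi/2))
E
python3 - <<'E'
from h import *
f,c=load("w8");h=cv2.cvtColor(f,cv2.COLOR_BGR2HSV);m=(h[...,1]>110)&(h[...,2]>60)&((h[...,0]<16)|(h[...,0]>172));m[260:]=0;rects(c,m,.073,400)
print("want",W(0,.054,0));print(C(pose()[0]));goc(-.075,.1,.36);goc(-.075,.215,.36)
E
```

```text
px [177. 180.] ctr mm [560.6 171.8] size [ 42.1 165.8] long-axis deg 174.6
want [0.55904724 0.17619746 0.        ]
[ 3.000e-04 -7.530e-02  3.031e-01]
row [-0.175, -0.057, -0.075, -0.002, -0.001, -0.001]
row [-0.29, -0.057, -0.076, -0.002, -0.001, -0.001]
```

```bash
python3 -m creep '[[-0.03,-0.057,-0.075,-0.002,-0.001,-0.001],[-0.1,-0.06,-0.075,-0.002,-0.001,-0.001],[-0.16,-0.06,-0.075,-0.002,-0.001,-0.001],[-0.22,-0.06,-0.076,-0.002,-0.001,-0.001],[-0.29,-0.06,-0.076,-0.002,-0.001,-0.001],[-0.295,-0.06,-0.076,-0.002,-0.001,-0.001],[-0.295,-0.06,-0.076,-0.002,-0.001,-0.001]]' 1 40
python3 - <<'E'
from h import *
s=read_state();print(C(s["position"]),s["wrist_force"],s["gripper_width"],s["qpos"].round(2));goc(-.075,.218,.205)
E
```

```text
time: 25.1
position: [0.4975, 0.3514, 0.3576]
ee_rot: [-1.176, 1.274, -1.274]
wrist_force: [-0.2, -1.6, 0.0]
gripper_width: -0.0002
[-0.0771  0.223   0.3576] [-0.17456305 -1.63360792  0.04736003] -0.00021989493577684424 [ 0.94  0.13  0.41 -0.   -1.86  0.54]
row [0.004, 0.153, 0.003, 0.006, 0.004, 0.006]
```

```bash
python3 -m creep '[[0.004,0.05,0.003,0.006,0.004,0.006],[0.004,0.1,0.003,0.006,0.004,0.006],[0.004,0.15,0.003,0.006,0.004,0.006],[0.004,0.153,0.003,0.006,0.004,0.006],[0.004,0.153,0.003,0.006,0.004,0.006]]'
python3 - <<'E'
from h import *
s=read_state();print(C(s["position"]),s["wrist_force"]);
for a in(1.75,1.5,1.25,1.0):print(a);goc(-.075,.1205-.17*np.cos(a)+.037*np.sin(a),.045+.17*np.sin(a)+.037*np.cos(a))
E
```

```text
time: 25.72
position: [0.5014, 0.3439, 0.211]
ee_rot: [-1.154, 1.275, -1.277]
wrist_force: [-0.5, -0.2, 0.9]
gripper_width: -0.0001
[-0.0726  0.2158  0.211 ] [-0.45083385 -0.16376681  0.8880728 ]
1.75
row [0.029, 0.005, -0.002, -0.007, -0.003, -0.006]
1.5
row [0.07, -0.007, -0.002, -0.007, -0.003, -0.006]
1.25
row [0.114, -0.008, -0.002, -0.007, -0.003, -0.006]
1.0
row [0.156, 0.002, -0.002, -0.007, -0.003, -0.006]
```

```bash
python3 -m creep '[[0.029,0.005,-0.002,-0.007,-0.003,-0.006],[0.05,-0.001,-0.002,-0.007,-0.003,-0.006],[0.07,-0.007,-0.002,-0.007,-0.003,-0.006],[0.092,-0.009,-0.002,-0.007,-0.003,-0.006],[0.114,-0.008,-0.002,-0.007,-0.003,-0.006],[0.136,-0.004,-0.002,-0.007,-0.003,-0.006],[0.156,0.002,-0.002,-0.007,-0.003,-0.006],[0.156,0.002,-0.002,-0.007,-0.003,-0.006]]'
python3 - <<'E'
from h import *
s=read_state();print(C(s["position"]),s["wrist_force"]);grab("top","t9");f=cv2.imread("pics/t9.png");clip(f,"t9c",100,90,360,260,3)
for a in(1,.75,.5,.25,.1,0.,-.03):print(a);goc(-.075,.1205-.17*np.cos(a)+.037*np.sin(a),.045+.17*np.sin(a)+.037*np.cos(a))
E
```

```text
time: 26.72
position: [0.4837, 0.1869, 0.205]
ee_rot: [-1.169, 1.279, -1.277]
wrist_force: [0.7, 0.4, -0.5]
gripper_width: -0.0002
[-0.076   0.0578  0.205 ] [ 0.66486738  0.36112875 -0.5335537 ]
1
row [-0.001, -0.003, 0.001, 0.004, -0.002, 0.002]
0.75
row [0.037, 0.017, 0.001, 0.004, -0.002, 0.002]
0.5
row [0.069, 0.046, 0.001, 0.004, -0.002, 0.002]
0.25
row [0.093, 0.082, 0.001, 0.004, -0.002, 0.002]
0.1
row [0.103, 0.107, 0.002, 0.004, -0.002, 0.002]
0.0
row [0.108, 0.123, 0.002, 0.004, -0.002, 0.002]
-0.03
row [0.109, 0.129, 0.002, 0.004, -0.002, 0.002]
```

View pics/t9c.png

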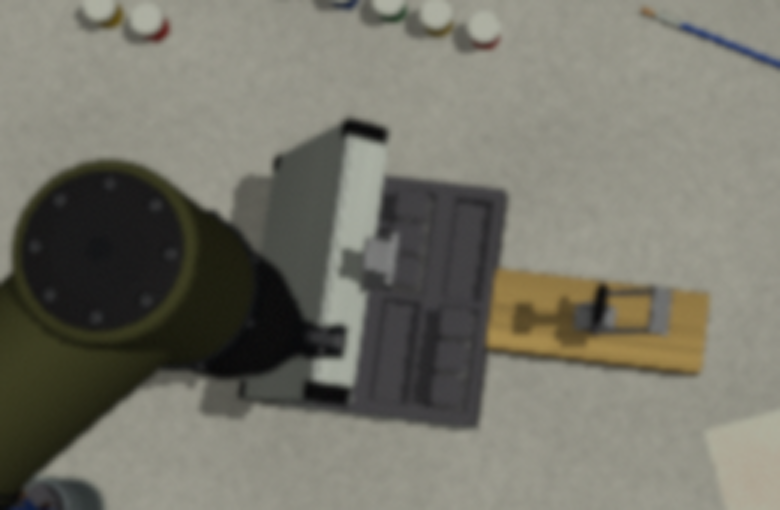

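The lid is past upright: its front edge is at about (365,260) in the crop, with the keeper at (382,255) and the finger still behind it. I continue down.

```bash
python3 -m creep '[[0.018,0.005,0.001,0,0,0],[0.037,0.017,0.001,0,0,0],[0.055,0.03,0.001,0,0,0],[0.069,0.046,0.001,0,0,0],[0.083,0.063,0.001,0,0,0],[0.093,0.082,0.001,0,0,0],[0.1,0.098,0.002,0,0,0],[0.103,0.107,0.002,0,0,0],[0.103,0.107,0.002,0,0,0]]'
python3 -m creep '[[0.003,0.006,0,0,0,0],[0.004,0.012,0,0,0,0],[0.005,0.016,0,0,0,0],[0.005,0.018,0,0,0,0],[0.005,0.02,0,0,0,0],[0.005,0.02,0,0,0,0]]'
python3 - <<'E'
from h import *
s=read_state();print(C(s["position"]),s["wrist_force"])
E
```

```text
time: 27.9
position: [0.4763, 0.0859, 0.0984]
ee_rot: [-1.169, 1.278, -1.275]
wrist_force: [0.2, 0.5, 0.8]
gripper_width: 0.0001
time: 28.65
position: [0.4762, 0.0809, 0.082]
ee_rot: [-1.167, 1.276, -1.276]
wrist_force: [-8.6, 0.2, 14.4]
gripper_width: -0.0001
[-0.0739 -0.0484  0.082 ] [-8.64069231  0.16187929 14.40001411]
```

Contact is 14 N at z = 0.082, exactly the shut height of the outer face. Next I estimate the lever and claw angles from the earlier views.

```bash
python3 - <<'E'
from h import *
_,c2=load("w2");_,c8=load("w8");z=np.load("top_cal.npz");ct=(z["camera_matrix"],z["R"],z["t"])
for th in np.arange(-.2,1.01,.15):
    tip=W(0,-.196-.085*np.sin(th),.07+.085*np.cos(th))
    e=2.3+th;pl=W(0,-.196-.022*np.sin(th)+.08*np.cos(e),.07+.022*np.cos(th)+.08*np.sin(e))
    print(th.round(2),*[proj(c,tip).round()[0].tolist() for c in(c2,c8,ct)],"plate",*[proj(c,pl).round()[0].tolist() for c in(c2,c8,ct)])
go(W(-.02,-.30,.30),down(q[2]-np.pi/2))
E
python3 -m creep '[[0,-0.06,0,0,0,0],[0,-0.12,0,0,0,0],[0,-0.18,0,0,0,0],[0,-0.22,0,0,0,0],[0,-0.22,0,0,0,0]]'
python3 - <<'E'
from h import *
print(pose()[0]);goc(-.1,-.235,.30)
grab("top","t10")
f=cv2.imread("pics/t10.png");clip(f,"t10c",100,90,360,260,3)
E
```

```text
-0.2 [405.0, 168.0] [383.0, 201.0] [293.0, 190.0] plate [466.0, 169.0] [440.0, 202.0] [313.0, 192.0]
-0.05 [419.0, 168.0] [396.0, 201.0] [298.0, 190.0] plate [476.0, 168.0] [450.0, 201.0] [318.0, 192.0]
0.1 [433.0, 168.0] [409.0, 201.0] [303.0, 191.0] plate [483.0, 167.0] [458.0, 199.0] [322.0, 193.0]
0.25 [445.0, 167.0] [421.0, 200.0] [307.0, 191.0] plate [487.0, 165.0] [462.0, 197.0] [326.0, 194.0]
0.4 [455.0, 167.0] [431.0, 199.0] [312.0, 192.0] plate [489.0, 164.0] [465.0, 195.0] [329.0, 195.0]
0.55 [464.0, 166.0] [439.0, 198.0] [316.0, 193.0] plate [488.0, 163.0] [465.0, 192.0] [331.0, 196.0]
0.7 [470.0, 165.0] [446.0, 197.0] [319.0, 194.0] plate [485.0, 161.0] [462.0, 190.0] [332.0, 197.0]
0.85 [473.0, 164.0] [450.0, 195.0] [322.0, 195.0] plate [479.0, 160.0] [458.0, 188.0] [332.0, 198.0]
1.0 [475.0, 163.0] [452.0, 193.0] [325.0, 195.0] plate [473.0, 159.0] [452.0, 186.0] [332.0, 199.0]
row [0.252, -0.218, 0.054, 0.001, 0.0, 0.001]
time: 29.28
position: [0.4776, 0.0814, 0.303]
ee_rot: [-1.161, 1.274, -1.276]
wrist_force: [0.5, 0.4, -0.4]
gripper_width: 0.0003
[0.47761484 0.08144677 0.30300403]
row [0.187, 0.003, -0.027, -0.003, -0.0, -0.002]
```

The lever is upright (θ≈0) and the claw is parked at elevation ≈2.33. I go behind the claw plate with shut fingers.

```bash
python3 -m creep '[[0.06,0,0.03,0,0,0],[0.12,0,0.05,0,0,0],[0.18,0,0.074,0,0,0],[0.24,0,0.074,0,0,0],[0.26,0.03,0.074,0,0,0],[0.26,0.08,0.074,0,0,0],[0.26,0.1,0.074,0,0,0],[0.26,0.1,0.074,0,0,0]]' 1 40
python3 - <<'E'
from h import *
s=read_state();print(C(s["position"]),s["wrist_force"]);goc(0,-.305,.145)
grab("scene","s11");f=cv2.imread("pics/s11.png");clip(f,"s11c",190,170,390,320,4)
E
```

```text
time: 30.32
position: [0.5258, -0.1842, 0.1978]
ee_rot: [-1.171, 1.279, -1.273]
wrist_force: [0.9, -0.3, 0.3]
gripper_width: -0.0002
[-0.0006 -0.3079  0.1978] [ 0.86644351 -0.27035221  0.26744867]
row [-0.003, 0.053, 0.001, 0.006, 0.0, 0.001]
```

View pics/s11c.png

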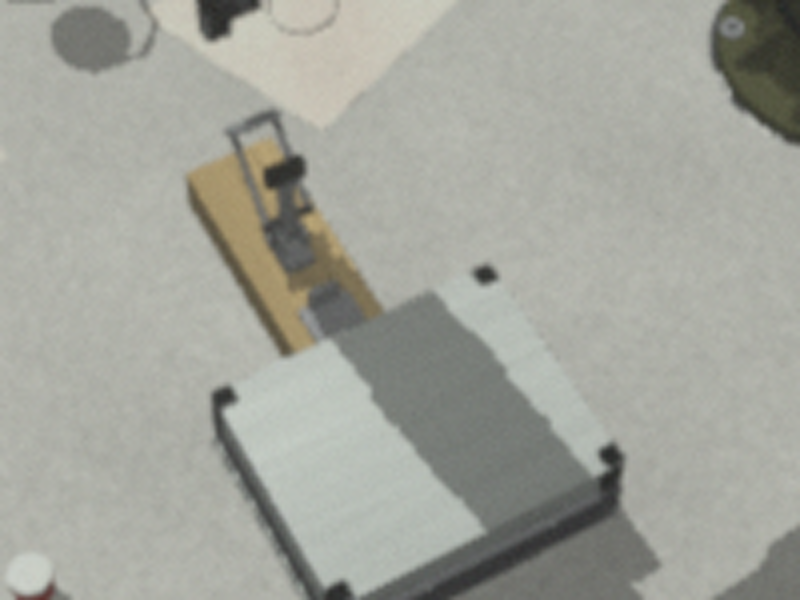

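Lid shut flat, with the keeper on the deck at (330,305). The claw still leans back, with its plate at (255,122). I push the plate over.

```bash
python3 -m creep '[[-0.003,0.03,0,0.006,0,0],[-0.003,0.053,0,0.006,0,0],[-0.018,0.053,0,0.006,0,0],[-0.033,0.053,0,0.006,0,0],[-0.048,0.05,0,0.006,0,0],[-0.06,0.048,0,0.006,0,0],[-0.07,0.044,0,0.006,0,0],[-0.078,0.04,0,0.006,0,0],[-0.083,0.036,0,0.006,0,0],[-0.083,0.032,0,0.006,0,0]]'
python3 - <<'E'
from h import *
s=read_state();print(C(s["position"]),s["wrist_force"])
E
python3 -m creep '[[-0.005,0,0,0,0,0],[-0.012,0,0,0,0,0],[-0.02,0,0,0,0,0],[-0.03,0,0,0,0,0],[-0.04,0,0,0,0,0],[-0.045,0,0,0,0,0],[-0.045,0,0,0,0,0]]'
python3 - <<'E'
from h import *
s=read_state();print(C(s["position"]),s["wrist_force"])
E
python3 -m creep '[[-0.01,-0.06,0,0,0,0],[-0.02,-0.12,0,0,0,0],[-0.02,-0.18,0,0,0,0],[-0.02,-0.18,0,0,0,0]]'
python3 - <<'E'
from h import *
grab("scene","s12");f=cv2.imread("pics/s12.png");clip(f,"s12c",215,180,315,270,7)
E
```

```text
time: 31.62
position: [0.5346, -0.1011, 0.1693]
ee_rot: [-1.161, 1.27, -1.279]
wrist_force: [-0.7, -0.0, -0.6]
gripper_width: -0.0002
[ 0.0007 -0.2244  0.1693] [-0.65707776 -0.04222387 -0.62696251]
time: 32.5
position: [0.5399, -0.0569, 0.1732]
ee_rot: [-1.158, 1.265, -1.282]
wrist_force: [-4.4, 2.1, 20.0]
gripper_width: 0.0004
[ 0.0019 -0.1798  0.1732] [-4.38309329  2.13354516 20.04339517]
time: 33.0
position: [0.5403, -0.0366, 0.353]
ee_rot: [-1.155, 1.266, -1.281]
wrist_force: [0.4, 0.2, -0.6]
gripper_width: 0.0004
```

View pics/s12c.png

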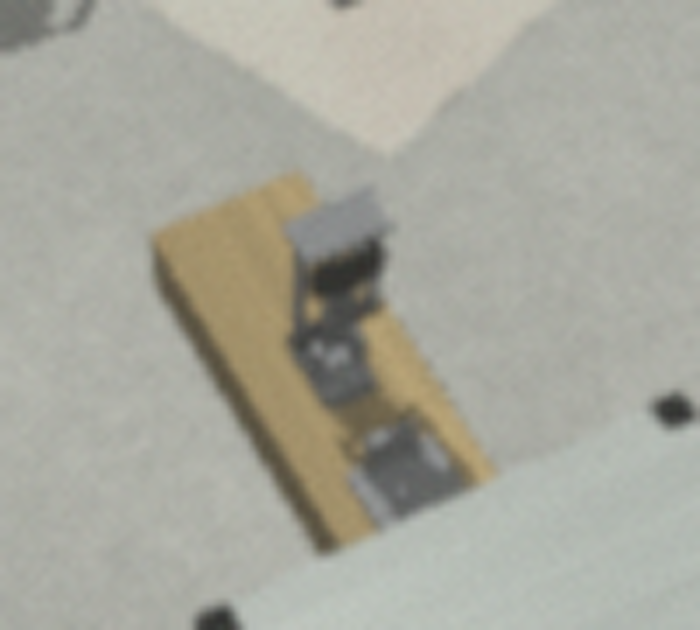

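```bash
python3 - <<'E'
from h import *
z=np.load("scene_cal.npz");c=(z["camera_matrix"],z["R"],z["t"])
for th in (-.25,-.15,-.05,.05): 
    print(th,"grip",proj(c,W(0,-.196-.08*np.sin(th),.07+.08*np.cos(th))).round(1))
    for e in (1.6,1.8,2.0,2.3+th): print("   e",round(e,2),proj(c,W(0,-.196-.022*np.sin(th)+.08*np.cos(e),.07+.022*np.cos(th)+.08*np.sin(e))).round(1))
print(C(pose()[0]))
E
```

```text
-0.25 grip [[263.9 217.1]]
   e 1.6 [[261.1 208.5]]
   e 1.8 [[258.7 205.3]]
   e 2.0 [[256.4 202.8]]
   e 2.05 [[255.9 202.3]]
-0.15 grip [[262.7 215. ]]
   e 1.6 [[260.8 208. ]]
   e 1.8 [[258.3 204.7]]
   e 2.0 [[256.1 202.2]]
   e 2.15 [[254.6 200.9]]
-0.05 grip [[261.4 212.9]]
   e 1.6 [[260.4 207.4]]
   e 1.8 [[258.  204.1]]
   e 2.0 [[255.8 201.6]]
   e 2.25 [[253.4 199.9]]
0.05 grip [[260.2 211.1]]
   e 1.6 [[260.1 206.9]]
   e 1.8 [[257.7 203.6]]
   e 2.0 [[255.5 201.1]]
   e 2.35 [[252.2 199.1]]
[ 1.000e-04 -1.592e-01  3.494e-01]
```

The lever now leans forward at its stop, with the grip at about (265,218). The plate is at about (263,212), near or just past vertical and possibly still falling. I let time pass and compare frames numerically.

```bash
python3 -m creep '[[0,0,0,0,0,0],[0,0,0,0,0,0],[0,0,0,0,0,0],[0,0,0,0,0,0]]'
python3 - <<'E'
from h import *
grab("scene","s13");a=cv2.imread("pics/s12.png").astype(int);b=cv2.imread("pics/s13.png").astype(int)
d=cv2.GaussianBlur(np.abs(a-b).max(2).astype(np.float32),(0,0),1)[180:270,215:315];ys,xs=np.where(d>25);print(len(ys),(xs.min()+215,xs.max()+215,ys.min()+180,ys.max()+180) if len(ys) else None)
g=b[180:270,215:315].mean(2).astype(int)
print(g[22:60:2,36:66:2])
E
```

```text
time: 33.55
position: [0.5392, -0.0369, 0.3469]
ee_rot: [-1.164, 1.273, -1.278]
wrist_force: [-0.2, -0.1, -0.1]
gripper_width: 0.0005
14 (np.int64(262), np.int64(268), np.int64(180), np.int64(182))
[[170 165 164 164 166 169 169 164 166 170 166 168 168 168 168]
 [167 165 161 155 168 168 166 165 169 169 169 166 172 169 170]
 [159 151 152 147 155 168 167 163 157 168 169 167 173 169 166]
 [142 142 148 148 147 156 155 142 142 162 169 170 172 167 167]
 [144 143 143 148 142 140 140 139 137 150 169 169 165 167 172]
 [142 143 135 142 140 140 141 142 138 130 149 169 165 169 168]
 [138 144 138 134 141 140 139 122  90 120 166 168 170 168 169]
 [136 136 143 107 132 119  95  73  52  88 163 168 171 166 165]
 [138 134 140  97  92  56  54  51  49 108 167 166 163 163 165]
 [142 136 134  97  65  50  52  58  87 144 169 167 169 167 167]
 [140 142 133  93 104  74  64  86  92 131 172 172 171 168 168]
 [142 138 134  92 132  90  78  71  80 125 168 169 167 170 164]
 [139 139 142  90  85  74  72  95 144 150 147 164 165 168 167]
 [139 139 129  74  78  76  76  85 127 153 148 154 169 173 170]
 [135 138 134  85 100 108 135  87 112 149 151 141 163 169 173]
 [136 140 139 115  87  94 102  97 109 141 151 148 150 170 172]
 [136 138 137 139  99  87  97  95  91 123 145 153 143 149 171]
 [135 136 140 139 131  96  91  83  91 107 138 147 150 146 162]
 [107 139 140 138 140 118  95  91  94  98 108 106 140 151 152]]
```

```bash
python3 -m creep '[[0.05,0,0,0,0,0],[0.09,0,0,0,0,0],[0.09,0.06,0,0,0,0],[0.09,0.12,0,0,0,0],[0.09,0.17,0,0,0,0],[0.09,0.186,0,0,0,0],[0.09,0.186,0,0,0,0],[0.09,0.186,0,0,0,0]]'
python3 - <<'E'
from h import *
s=read_state();print(C(s["position"]),s["wrist_force"]);goc(0,-.24,.161)
E
```

```text
time: 34.6
position: [0.533, -0.127, 0.1643]
ee_rot: [-1.16, 1.269, -1.28]
wrist_force: [-0.1, 0.5, 0.5]
gripper_width: -0.0001
[ 0.0014 -0.2503  0.1643] [-0.11394166  0.53343072  0.47871436]
row [-0.01, 0.003, -0.001, -0.008, -0.0, 0.001]
```

```bash
python3 -m creep '[[-0.01,0.003,-0.001,-0.008,0,0],[-0.02,0.003,-0.001,-0.008,0,0],[-0.03,0.003,-0.001,-0.008,0,0],[-0.036,0.003,-0.001,-0.008,0,0],[-0.042,0.003,-0.001,-0.008,0,0],[-0.048,0.003,-0.001,-0.008,0,0],[-0.054,0.003,-0.001,-0.008,0,0],[-0.06,0.003,-0.001,-0.008,0,0],[-0.066,0.003,-0.001,-0.008,0,0],[-0.066,0.003,-0.001,-0.008,0,0]]'
python3 - <<'E'
from h import *
s=read_state();print(C(s["position"]),s["wrist_force"])
grab("scene","s14");b=cv2.imread("pics/s14.png");f,c=grab("wrist","w14")
E
python3 -m creep '[[-0.006,0,0,0,0,0],[-0.012,0,0,0,0,0],[-0.012,0,0,0,0,0],[0,0,0,0,0,0],[0.03,-0.03,0,0,0,0],[0.08,-0.09,0,0,0,0],[0.1,-0.15,0,0,0,0],[0.1,-0.18,0,0,0,0],[0.1,-0.18,0,0,0,0]]'
python3 - <<'E'
from h import *
s=read_state();print(C(s["position"]),s["wrist_force"])
grab("scene","s15");a=cv2.imread("pics/s13.png").astype(int);b=cv2.imread("pics/s15.png").astype(int)
cv2.imwrite("pics/s15c.png",cv2.resize(b[180:270,215:315].astype(np.uint8),None,fx=6,fy=6,interpolation=cv2.INTER_CUBIC))
print(b[180:270,215:315].mean(2).astype(int)[22:80:2,36:66:2])
E
```

```text
time: 35.85
position: [0.5368, -0.0607, 0.1582]
ee_rot: [-1.169, 1.278, -1.274]
wrist_force: [0.5, -0.4, -1.1]
gripper_width: -0.0001
[-0.0008 -0.1839  0.1582] [ 0.46317544 -0.44783863 -1.13656124]
time: 37.08
position: [0.5291, -0.1616, 0.3426]
ee_rot: [-1.163, 1.275, -1.279]
wrist_force: [-0.3, -0.2, 0.0]
gripper_width: 0.0001
[ 0.0007 -0.2851  0.3426] [-0.34558986 -0.24635447  0.03501206]
[[168 164 164 160 167 166 167 164 164 168 166 165 166 166 165]
 [165 159 157 150 165 165 163 162 163 170 166 166 167 171 166]
 [156 149 150 142 152 166 164 162 165 166 165 167 169 167 167]
 [145 138 144 146 145 157 166 167 166 164 164 167 169 162 165]
 [144 140 139 147 141 153 163 160 158 167 168 168 162 167 168]
 [140 144 139 144 146 133  94  71  96 162 167 165 162 167 170]
 [135 141 142 131  85  62  52  48  80 161 164 165 170 164 165]
 [134 135 139  99  51  46  50  69 128 164 165 170 167 164 163]
 [137 134 137 111  51  58  71 128 151 170 164 161 162 162 160]
 [138 134 133 135 111  81  78 130 142 169 166 168 165 166 165]
 [137 138 133 137 129  82  76 100  83 142 168 168 168 164 165]
 [137 139 13
[... 422 characters left out ...]
0 159]
 [104 132 135 138 139 123 118  89  93  94 101  98 109 143 148]
 [ 78 120 137 134 136 131 127  95  87  93  95 101  95 124 149]
 [ 85  89 130 134 137 132 102 115 110 100  86  84  99  88 149]
 [127  77 108 136 137 135 126 120  97  81  78  84  98  94 128]
 [161 100  86 129 132 134 129 106  81  83  98 117 118 101 108]
 [171 152  79  96 135 136 132 127  84 110 114  99  84  93  96]
 [172 172 109  79 126 136 138 127 108  80  90  94  93  99 112]
 [172 174 164  86  90 134 137 134 107  93  96  98 130 154 177]
 [171 170 173 136  81 110 136 136 128 104 128 166 179 180 177]
 [173 168 169 162 102  81 127 138 153 165 179 179 179 178 182]
 [173 171 170 170 150  93 135 170 179 180 180 182 181 180 183]]
```

View pics/s15c.png

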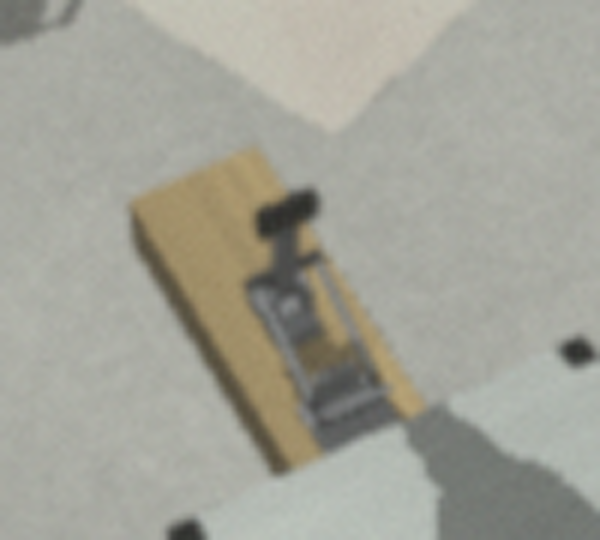

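The claw now lies forward with its straps on either side of the keeper. The plate is at crop (350,400) and the grip at (287,210). I check that the plate is on the lid side of the lip, then plan the lever push.

```bash
python3 - <<'E'
from h import *
z=np.load("scene_cal.npz");c=(z["camera_matrix"],z["R"],z["t"])
f=lambda P:((proj(c,P)[0]-[215,180])*6).round()
print("plate pred top",f(W(0,-.120,.074)),"lip top",f(W(0,-.138,.072)),"if on lip",f(W(0,-.138,.095)),"plate ends",f(W(.021,-.12,.074)),f(W(-.021,-.12,.074)))
for th in(-.25,-.15,-.05,.05):print(th,f(W(0,-.196-.08*np.sin(th),.07+.08*np.cos(th))))
goc(0,-.12,.24)
E
```

```text
plate pred top [348. 384.] lip top [332. 360.] if on lip [331. 336.] plate ends [312. 401.] [384. 367.]
-0.25 [293. 223.]
-0.15 [286. 210.]
-0.05 [279. 198.]
0.05 [271. 186.]
row [-0.164, 0.1, -0.0, 0.002, -0.001, 0.0]
```

The plate is on the lid side of the lip and down on the tongue. Next I move shut fingers in front of the lever.

```bash
python3 -m creep '[[-0.06,0,0,0.002,0,0],[-0.12,0,0,0.002,0,0],[-0.14,0.04,0,0.002,0,0],[-0.14,0.1,0,0.002,0,0],[-0.14,0.16,0,0.002,0,0],[-0.14,0.193,0,0.002,0,0],[-0.14,0.195,0,0.002,0,0],[-0.14,0.195,0,0.002,0,0]]'
python3 - <<'E'
from h import *
s=read_state();print(C(s["position"]),s["wrist_force"])
E
```

```text
time: 38.12
position: [0.5407, -0.0212, 0.1444]
ee_rot: [-1.167, 1.276, -1.276]
wrist_force: [0.7, -0.3, 0.9]
gripper_width: 0.0002
[-0.0004 -0.1442  0.1444] [ 0.70018575 -0.26503696  0.89245419]
```

```bash
python3 -m creep '[[0.012,-0.002,0,0,0,0],[0.023,-0.004,0,0,0,0],[0.033,-0.005,0,0,0,0],[0.043,-0.005,0,0,0,0],[0.055,-0.003,0,0,0,0],[0.067,0,0,0,0,0],[0.078,0.004,0,0,0,0],[0.088,0.01,0,0,0,0],[0.088,0.01,0,0,0,0]]'
python3 - <<'E'
from h import *
s=read_state();print(C(s["position"]),s["wrist_force"])
z=np.load("scene_cal.npz");c=(z["camera_matrix"],z["R"],z["t"])
E
python3 -m creep '[[0.009,0.008,0,0,0,0],[0.017,0.017,0,0,0,0],[0.023,0.027,0,0,0,0],[0.028,0.038,0,0,0,0],[0.031,0.048,0,0,0,0],[0.032,0.058,0,0,0,0],[0.032,0.067,0,0,0,0],[0.031,0.076,0,0,0,0],[0.031,0.08,0,0,0,0],[0.031,0.08,0,0,0,0]]'
python3 - <<'E'
from h import *
s=read_state();print(C(s["position"]),s["wrist_force"])
E
```

```text
time: 39.25
position: [0.5317, -0.1097, 0.1324]
ee_rot: [-1.169, 1.279, -1.276]
wrist_force: [-0.2, -0.0, 0.2]
gripper_width: -0.0001
[-0.0014 -0.2332  0.1324] [-0.23665329 -0.0195034   0.16301887]
time: 40.5
position: [0.5297, -0.1402, 0.0599]
ee_rot: [-1.169, 1.273, -1.277]
wrist_force: [-18.8, 7.1, 33.1]
gripper_width: -0.0002
[-0.0006 -0.2638  0.0599] [-18.79045907   7.09134608  33.09463416]
```

Contact is 33 N at z = 0.060, which is where the lever's stop should be. I lift off and look.

```bash
python3 -m creep '[[0,-0.004,0,0,0,0],[0,-0.02,0,0,0,0],[-0.02,-0.08,0,0,0,0],[-0.06,-0.14,0,0,0,0],[-0.12,-0.2,-0.03,0,0,0],[-0.18,-0.26,-0.06,0,0,0],[-0.18,-0.28,-0.06,0,0,0],[-0.18,-0.28,-0.06,0,0,0]]'
python3 - <<'E'
from h import *
f1,c=grab("scene","s16");f2,ct=grab("top","t16")
a=cv2.resize(f1[180:270,215:315],(400,360),interpolation=cv2.INTER_CUBIC);b=cv2.resize(f2[150:240,250:350],(400,360),interpolation=cv2.INTER_CUBIC)
cv2.imwrite("pics/fin.png",np.hstack([a,b]))
for th in(1.2,1.5,1.78):
    P=W(0,-.196-.08*np.sin(th),.07+.08*np.cos(th));print(th,((proj(c,P)[0]-[215,180])*4).round(),((proj(ct,P)[0]-[250,150])*4).round()+[400,0])
for n,P in{"plate":W(0,-.1325,.072),"lip":W(0,-.138,.072)}.items():print(n,((proj(c,P)[0]-[215,180])*4).round(),((proj(ct,P)[0]-[250,150])*4).round()+[400,0])
print(C(pose()[0]),read_state()["wrist_force"])
E
```

```text
time: 41.5
position: [0.4867, 0.0469, 0.3376]
ee_rot: [-1.162, 1.272, -1.274]
wrist_force: [0.8, -0.7, -0.0]
gripper_width: 0.0001
1.2 [142.  99.] [701. 185.]
1.5 [140. 112.] [705. 191.]
1.78 [142. 130.] [700. 195.]
plate [224. 245.] [508. 168.]
lip [221. 240.] [516. 169.]
[-0.0602 -0.0819  0.3351] [ 0.63859059 -0.44743625 -0.22994911]
```

View pics/fin.png

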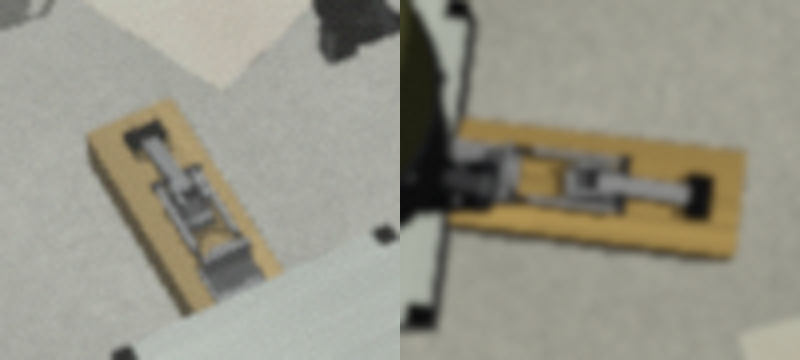

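The lever lies back on the deck with the grip at (146,137), matching 1.78 rad. The claw plate is drawn against the keeper at (225,250) and the lid is shut. I check that nothing is still moving, compare the bystanders with the start image, and hand in.

```bash
python3 -m creep '[[0,0,0,0,0,0],[0,0,0,0,0,0],[0,0,0,0,0,0],[0,0,0,0,0,0],[0,0,0,0,0,0],[0,0,0,0,0,0],[0,0,0,0,0,0],[0,0,0,0,0,0]]'
python3 - <<'E'
from h import *
from plant import sign_off
f,_=grab("scene","s17");a=cv2.imread("pics/s16.png").astype(int)
d=cv2.GaussianBlur(np.abs(a-f).max(2).astype(np.float32),(0,0),1);print("moved px latch area",(d[190:270,215:315]>25).sum())
t,_=grab("top","t17");b=cv2.imread("pics/top0.png").astype(int);d=cv2.GaussianBlur(np.abs(b-t).max(2).astype(np.float32),(0,0),1)
print("stand/palette change",(d[175:275,420:485]>40).sum(),"jar",(d[240:280,80:135]>40).sum())
sign_off()
E
```

```text
time: 42.6
position: [0.4866, 0.0453, 0.3333]
ee_rot: [-1.167, 1.277, -1.275]
wrist_force: [0.3, -0.7, -0.3]
gripper_width: -0.0002
moved px latch area 0
stand/palette change 0 jar 1576
the job is handed in; nothing more can be done
```

The painting set is packed and the case is locked. I handed the job in at about 43 s of the 210 s limit.

**What I did**
- Only two strips were on the table. I seated them in pockets 3 and 0, and the brush box in the long pocket.
- I pushed the lid down until it pressed back with 14 N at 82 mm, its shut height.
- I tipped the claw over the keeper and pushed the lever back and down. It met its stop with 33 N at 60 mm.

**The claw needed two tries.** The finger first slid onto the top of the plate, pressing about 20 N and tilting the lever forward. The second push dropped the plate on the lid side of the lip.

**Last checks**
- The final views show the lid shut, the lever lying back at its stop and the claw plate against the keeper.
- Nothing in the latch area moved in the final second, and the robot was clear.
- The bauble stand and palette match the start image.
- **Jar not confirmed:** the comparison around the brush jar did show a difference. I think it was the arm or its shadow in the top view, because I went nowhere near the jar, but I did not confirm that.
- **Contents under the lid:** the strips and box were last seen, sitting level, before the lid closed.

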